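# Start and drive a wing screw in a display riser's deep well

## Task

Fasten the wooden display riser: take the screw with the flat wing head from the rack, lower it into the empty deep well of the riser, gently feel for the start of the thread at the bottom (never force it: press lightly and turn, so that the thread is not crossed), then screw it in clockwise until its shoulder lies flush on the wood, and let go. Leave the other screws, the minerals and everything else where they are.

Things in the scene. Friction and masses are not known exactly. Their poses are not given: they have to be found in the camera images.
- wing_screw: Loose plain steel screw with a flat wing head, 0.14 kg, upright in one of the rack's three holes (varies), its shoulder resting on the rack. Origin: on the axis, in the plane of the shoulder's underside; z up through the head, x along the wing. Shoulder disc 38 mm across, z 0 to 5 mm. Shank 17.6 mm across, tapered tip at z -70.5 mm.
- wing_grip (a point): Point on the wing screw's axis in the middle of its wing head, 21 mm above the shoulder's underside. The wing is a flat bar 42 mm long (x), 12 mm thick (y), 32 mm high: grip it across its thickness. Axes as the screw's.
- thread_stubs (a point): Point on the wing screw's axis 61 mm below the shoulder's underside, at the height of its thread: three short round-backed thread stubs, 120 degrees apart (the first at +x), 4.4 mm thick, reaching 12.8 mm from the axis.
- well_mouth (a point): Centre of the mouth of the riser's empty well, in the top of the lower tread, 75 mm above the table. x towards the upper tread, z up. The well is upright, straight, 28 mm across and 72 mm deep; at its bottom sits a brass threaded insert. The upper tread's edge is 90 mm from the well's axis.
- insert_top (a point): Centre of the flat top face of the brass insert, 53 mm below the well's mouth: coarse three-start right-hand thread, 19 mm bore. The face has three gaps 120 degrees apart where the grooves begin; where they lie differs each time, not told by these axes. With the stubs on the face between gaps the shoulder stays 10 mm above the mouth and pressing does not help.
- groove_start (a point): Point on the well's axis 57 mm below the mouth, where the stubs stand once over the gaps (play 4 degrees either way): the screw sinks 7 mm, shoulder 3.5 mm above the wood. Then clockwise from above it goes down 4.2 mm per rad (1.6 mm axial play); after 1 rad the shoulder is on the wood, 0.2 rad more is tight, a hard stop. Anticlockwise in a gap it soon meets a wall.
- riser: The fixed two-step display riser of light wood; origin under the middle of the lower tread's block, x towards the upper tread, z up. A second wing screw is already home in the lower tread, 130 mm to +y of the empty well; two minerals stand on the upper tread and a small pebble lies on the lower tread 82 mm from the well.
- rack: The fixed dark wooden rack, 200 x 70 x 80 mm, with three holes 29 mm across, 65 mm apart along its x axis, that holds the three loose screws; origin under its middle.
- knob_screw: Spare screw with a round knob head 34 mm across, 27 mm above the rack, in the rack; leave it. Origin as for the wing screw.
- ball_screw: Spare screw with a ball head 28 mm across, top 38 mm above the rack, in the rack; leave it. Origin as for the wing screw.
- amethyst: Violet crystal cluster on dark rock, 48 mm wide, on the upper tread; origin under its middle.
- quartz: Clear-white crystal cluster, 44 mm wide, on the upper tread; origin under its middle.
- tumbled: Small dark green polished pebble, 30 mm wide, 19 mm high, on the lower tread; origin under its middle.
- ore_lump: Dark lump of ore, 52 mm wide, about 50 mm high, on the table between rack and riser; origin under its middle.
- rose_lump: Pinkish lump of stone, 64 mm wide, 36 mm high, on the table behind the rack; origin under its middle.
- loupe: Black jeweller's loupe standing on the table, 28 mm across, 24 mm high; origin under its middle.
There are look-alikes about, which are no part of the job. What is shaped like the wing_screw but blue or red is not meant.

How it is judged:
On the way, in this order (a step that is already met when the one before it is completed fails the run):
1. the wing screw stands in the well, its shoulder less than 50 mm above the mouth (horizontal distance between wing_screw and well_mouth below 0.004 m and z of wing_screw in the frame of well_mouth below 0.05 m), for 0.1 s.
2. the thread has caught: the shoulder less than 5.5 mm above the mouth, the screw upright (horizontal distance between wing_screw and well_mouth below 0.004 m and z of wing_screw in the frame of well_mouth below 0.0055 m and angle between wing_screw's own z axis and vertical below 0.08 rad), for 0.1 s.
At the end, for the whole second after the job is handed in: The wing screw is screwed home in the well: on its axis within 4 mm, upright within 0.05 rad, shoulder within 1.5 mm of the tread's top, at rest and released (horizontal distance between wing_screw and well_mouth below 0.004 m and z of wing_screw in the frame of well_mouth below 0.0015 m and angle between wing_screw's own z axis and vertical below 0.05 rad and linear speed of wing_screw below 0.01 m/s); the robot touches nothing.
It fails at once if the screw is forced: while its shoulder is still more than 2 mm above the wood, it presses on the riser or its thread with more than 40 N (z of wing_screw in the frame of well_mouth above 0.002 m and contact force between wing_screw and riser above 40 N).
It fails at once if one of the other screws, the minerals or the loupe is moved more than 25 mm (distance of any of knob_screw, ball_screw, amethyst, quartz, tumbled, ore_lump, rose_lump, loupe from where it was at the start of the episode above 0.025 m).
It also fails if it takes over 72 s, if anything falls off the work surface, if the arm or the gripper's body presses on something with over 40 N, if the wrist force passes 120 N, or if a joint passes its speed limit or range.

## Robot

A 6-joint arm with a two-finger parallel gripper is mounted at the origin on the work surface. World frame = base frame: x ahead of the robot, y to its left, z up, the work surface at z = 0. Lengths are in m, angles in rad, forces in N, time in s.
With the tool pointing down it reaches from about 0.425 to 0.925 m from the base axis. Payload 12.5 kg.
Tool frame: the origin (TCP) lies on the centre line of the jaws, within the pads' length; the fingertips stand 8 mm ahead of it and the grasp point (between the pads) lies 11 mm behind it (ctrl.tip_reach is the distance from the TCP to the fingertips, in m); z points along the fingers, y is the line along which they close (so a half turn about z gives the same grasp; the last joint's range is limited). The gripper opens to 85 mm and grips with 20 to 120 N. Pads are 22 mm wide; open, the fingers measure 114 mm over their backs; the gripper's body (76 mm by 85 mm) begins 54 mm behind the grasp point. The pads swing forward as they close: fully open they stand 13 mm farther back than shut.
Start: joints at [1.034, 0.491, 1.559, -0, 1.092, -0.106], TCP at [0.261, 0.568, 0.239] pointing down, gripper open.
Joint ranges: [-3.1, 3.1], [-0.84, 2.19], [0.05, 2.79], [-1.13, 4.28], [0.06, 2.93], [-2.69, 2.69]. Speed limits (rad/s): [2.22, 2.22, 2.79, 3.14, 3.14, 3.14].

## Interface

Orientations are given as a rotation vector (axis times angle).
In Python, from bench import ctrl gives the robot as it stands. Calls block until the motion is done:
- ctrl.move_pose(position, orientation): joint-space move of the TCP to a pose.
- ctrl.move_straight(position, max_speed=0.15, frame=None): straight line of the TCP; frame=None keeps the orientation; max_speed is the mean speed in m/s.
- ctrl.move_j(angles): joint-space move.
- ctrl.set_gripper(opening, effort=None): opening from 0.0 (shut) to 1.0 (fully open); effort is the grip in N (None keeps the last); returns when the fingers have stopped.
- ctrl.wait(seconds).
- ctrl.inverse_kinematics(position, orientation): joint angles nearest the present ones, or None.
- ctrl.grab_frame(name): name is "side" or "top" or "wrist"; returns a dict with "frame" (400x640x3 uint8, red, green, blue), "camera_matrix" (3x3 intrinsics, pixels), "origin" and "attitude" of the camera in the world; the wrist camera has in their place "mount" (4x4, takes a point from camera to tool coordinates, whose origin is the TCP and whose axes are the flange's). Camera axes: x right, y up, looking along -z (the intrinsics and any distortion apply to the point x, -y, -z); pixel columns grow to the right and rows downward; lengths in m; the calibration is good to about 2 mm. The wrist camera is an equidistant fisheye: a pixel r from the principal point sees the ray r / f radians off the axis. A picture is of the moment at which its call begins: read the wrist's pose just before it. There is no depth.
A pose or a line that the arm cannot do raises ctrl.PlanningError and nothing moves.
- ctrl.job_done(): hands the job in; it is judged then, once.
Readings, each from a call of its own:
- ctrl.get_time(): time.
- ctrl.get_q(): joint angles.
- ctrl.get_qd(): joint speeds.
- ctrl.get_joint_torque(): joint torques, N m.
- ctrl.get_ee_pos(): TCP position.
- ctrl.get_tool_rot(): TCP orientation.
- ctrl.get_wrist_force(): force on the tool from outside, world axes, zero at the start.
- ctrl.get_wrist_torque(): the same for the moment, N m.
- ctrl.get_finger_gap(): opening from 0.0 (shut) to 1.0 (fully open).
- ctrl.get_gripper_force(): force on a finger pad.
Only numpy, scipy, OpenCV 4.12 (cv2) and the standard library are available. Lean on these libraries where they do the work, as an engineer would, in place of code of your own. Each camera call takes 0.05 s, during which the arm holds its last target. There are 200 camera calls.

## Working session

There is one attempt and no reset: what is moved stays moved. The work goes in short steps, each a Python script; the robot and the scene stay as the last script left them, time stands still between calls to the robot, and variables do not carry over. Pictures are saved under pics/ and viewed, at most 10 in all, crops included, and the job is handed in when it is done.

```bash
ls; mkdir -p pics
python3 - <<'E'
from bench import ctrl
import cv2,numpy as np
for n in ["top","side"]:
    f=ctrl.grab_frame(n); cv2.imwrite(f"pics/{n}0.png",f["frame"][:,:,::-1]); print(n,f["camera_matrix"],f["origin"],f["attitude"],f.keys())
print(ctrl.get_time(),ctrl.get_tool_rot())
E
```

```text
pics
top [[423.3505858    0.         319.81666496]
 [  0.         423.3505858  195.9965253 ]
 [  0.           0.           1.        ]] [ 0.48267103 -0.05529283  1.25209813] [ 0.08588351 -0.03424536 -1.59580361] dict_keys(['frame', 'camera_matrix', 'origin', 'attitude'])
side [[411.09714233   0.         325.21415491]
 [  0.         411.09714233 196.59785829]
 [  0.           0.           1.        ]] [ 0.02752935 -0.5942963   0.80790284] [ 0.80487677 -0.30963179 -0.74336876] dict_keys(['frame', 'camera_matrix', 'origin', 'attitude'])
0.1 [-6.71403649e-01 -3.06874064e+00  1.43751565e-03]
```

View pics/top0.png

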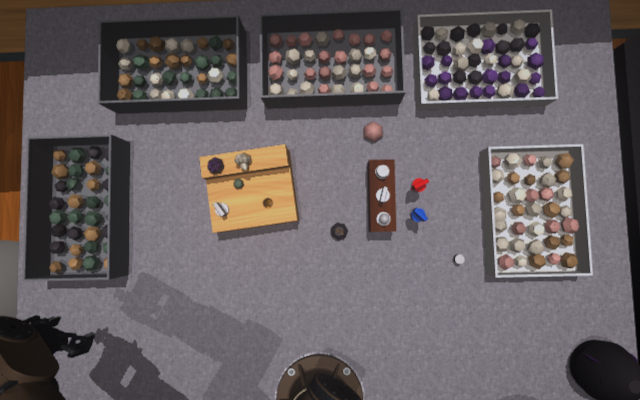

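View pics/side0.png

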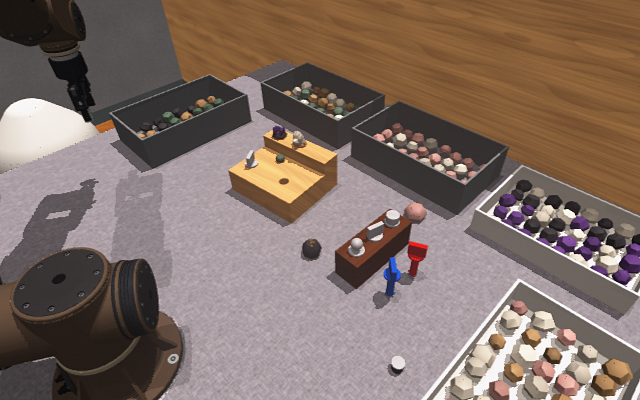

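The candidates are:
- In the rack, top view: knob (382,172), steel wing (382,195) and ball (384,218).
- Red wing (419,185) and blue wing (419,215), both outside the rack.
- A steel wing already home in the riser at (221,209).

I choose the one at (382,195). The empty well is at (268,203). I'll check the choice in an enlarged crop while computing coarse positions.

```bash
cat > h.py <<'E'
from bench import ctrl
import cv2,numpy as np
from scipy.spatial.transform import Rotation as R
def ray(f,u,v):
    K=f["camera_matrix"]; d=np.array([(u-K[0,2])/K[0,0],-(v-K[1,2])/K[1,1],-1.])
    return np.array(f["origin"]),R.from_rotvec(f["attitude"]).apply(d)
def onplane(f,u,v,z):
    o,d=ray(f,u,v); return o+d*(z-o[2])/d[2]
def tri(o1,d1,o2,d2):
    A=np.stack([d1,-d2],1); s=np.linalg.lstsq(A,o2-o1,rcond=None)[0]
    p,q=o1+s[0]*d1,o2+s[1]*d2; return (p+q)/2,np.linalg.norm(p-q)
def wray(f,u,v,pos,rot):   # wrist fisheye, pose read just before
    K=f["camera_matrix"]; x=(u-K[0,2])/K[0,0]; y=(v-K[1,2])/K[1,1]; t=np.hypot(x,y)
    s=np.sin(t)/t if t>1e-9 else 1.
    d=np.array([x*s,-y*s,-np.cos(t)]); M=np.array(f["mount"]); T=R.from_rotvec(rot)
    return np.array(pos)+T.apply(M[:3,3]),T.apply(M[:3,:3]@d)
def wproj(f,P,pos,rot):
    K=f["camera_matrix"]; M=np.array(f["mount"])
    c=M[:3,:3].T@(R.from_rotvec(rot).inv().apply(np.array(P)-pos)-M[:3,3])
    x,y,z=c[0],-c[1],-c[2]; h=np.hypot(x,y); t=np.arctan2(h,z)
    return K[0,2]+K[0,0]*t*x/h, K[1,2]+K[1,1]*t*y/h
def down(a):  # tool z down, tool y (closing line) at world angle a
    y=np.array([np.cos(a),np.sin(a),0]); z=np.array([0,0,-1.]); return R.from_matrix(np.stack([np.cross(y,z),y,z],1)).as_rotvec()
E
python3 - <<'E'
from h import *
t=ctrl.grab_frame("top"); s=ctrl.grab_frame("side")
print("well top",onplane(t,268,203,.075),"side",onplane(s,284,181,.075))
print("wing tri",tri(*ray(t,382,195),*ray(s,376,230)))
print("knob",onplane(t,382,172,.107),"ball",onplane(t,384,218,.118))
print("rack corners",[onplane(t,u,v,.08)[:2].round(3) for u,v in[(369,161),(394,160),(396,231),(370,232)]])
print("riser lower corners",[onplane(t,u,v,.075)[:2].round(3) for u,v in[(212,232),(298,221)]])
im=t["frame"][:,:,::-1]
a=cv2.resize(im[150:240,360:440],None,fx=5,fy=5,interpolation=2); b=cv2.resize(im[150:240,195:275+25][:, :105],None,fx=3.8,fy=5,interpolation=2)
cv2.imwrite("pics/crop1.png",np.hstack([a,b])[:, :800])
p=ctrl.get_ee_pos();r=ctrl.get_tool_rot();w=ctrl.grab_frame("wrist"); print(w["camera_matrix"],w["mount"])
E
```

```text
well top [0.55738685 0.12768556 0.075     ] side [0.56007305 0.12786442 0.075     ]
wing tri (array([ 0.57170817, -0.19024356,  0.0997908 ]), np.float64(0.006927998204235904))
knob [ 0.63126774 -0.18914852  0.107     ] ball [ 0.50633801 -0.18874659  0.118     ]
rack corners [array([ 0.667, -0.157]), array([ 0.667, -0.227]), array([ 0.471, -0.225]), array([ 0.47 , -0.154])]
riser lower corners [array([0.48 , 0.286]), array([0.505, 0.045])]
[[309.70691629   0.         313.38051255]
 [  0.         309.70691629 197.15479521]
 [  0.           0.           1.        ]] [[-1.04199266e-03  9.62594360e-01  2.70944665e-01  6.84095993e-02]
 [ 9.99999457e-01  1.00734815e-03  2.66934395e-04 -7.00595113e-04]
 [-1.59860634e-05  2.70944796e-01 -9.62594887e-01 -1.34780179e-01]
 [ 0.00000000e+00  0.00000000e+00  0.00000000e+00  1.00000000e+00]]
```

View pics/crop1.png

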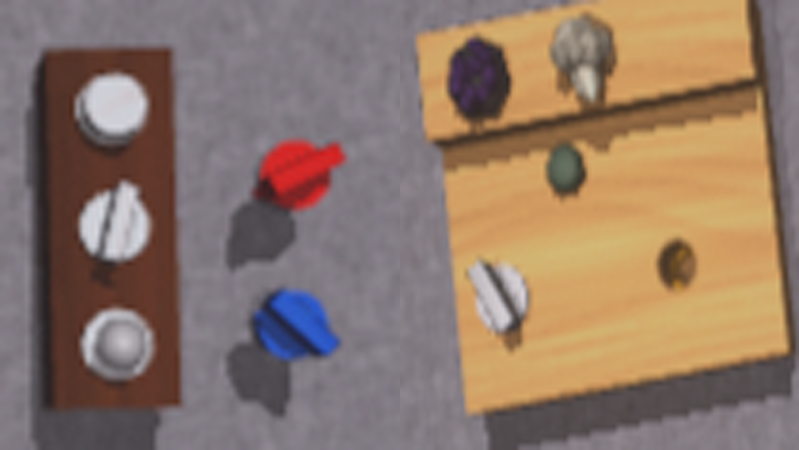

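The crop confirms it: the steel wing is the middle screw in the rack, with the wing about 16° off the rack's long axis. Next I'll go above it for a wrist view.

Run:
```python
from h import *
for a in (np.radians(74),np.radians(-106)):
    print(a,ctrl.inverse_kinematics([.568,-.19,.2],down(a)))
a=min((np.radians(74),np.radians(-106)),key=lambda a:abs(ctrl.inverse_kinematics([.568,-.19,.2],down(a))[5]))
ctrl.set_gripper(0.6)
ctrl.move_pose([.568,-.19,.21],down(a))
p=ctrl.get_ee_pos();r=ctrl.get_tool_rot();w=ctrl.grab_frame("wrist")
cv2.imwrite("pics/w1.png",w["frame"][:,:,::-1]); print(p,r,ctrl.get_q(),ctrl.get_time(),wproj(w,[.568,-.19,.117],p,r))
np.savez("w1.npz",p=p,r=r,K=w["camera_matrix"],M=w["mount"],im=w["frame"])
```

```text
1.2915436464758039 [-4.33058246e-01  4.95232086e-01  1.66973797e+00 -4.44089210e-16
  9.76622598e-01 -1.72460189e+00]
-1.8500490071139892 [-4.33058246e-01  4.95232086e-01  1.66973797e+00 -4.44089210e-16
  9.76622598e-01  1.41699076e+00]
[ 0.56821861 -0.18931855  0.21002947] [-3.11124108e+00  4.35192047e-01 -8.43010399e-05] [-4.32011672e-01  4.84152139e-01  1.65897537e+00  2.75839374e-05
  9.98414082e-01  1.41679035e+00] 3.6083 (np.float64(313.47183303558376), np.float64(203.0121600723847))
```

View pics/w1.png

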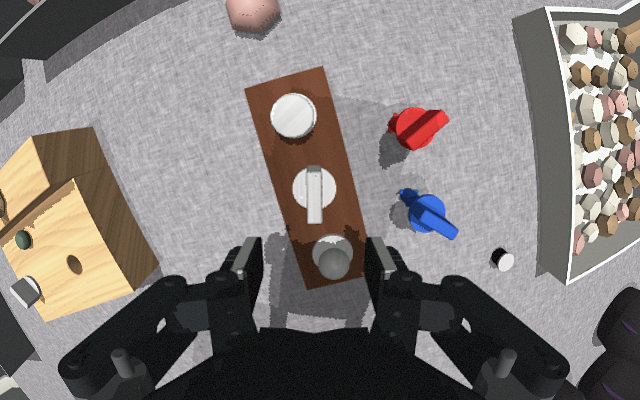

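Run:
```python
from h import *
d=np.load("w1.npz"); f=dict(camera_matrix=d["K"],mount=d["M"]); p,r=d["p"],d["r"]
c=cv2.resize(d["im"][155:235,270:360,::-1],None,fx=7,fy=7,interpolation=cv2.INTER_CUBIC); cv2.imwrite("pics/w1c.png",c)
def wp(u,v,z):
    o,k=wray(f,u,v,p,r); return o+k*(z-o[2])/k[2]
print("top",wp(315,197,.117),"shoulder",wp(314,188.5,.085))
a,b=wp(314,172,.117),wp(315,222,.117);print(a,b,np.linalg.norm(a-b),np.degrees(np.arctan2(*(a-b)[1::-1])))
print(wproj(f,[.568,-.19,.117],p,r))
```

```text
top [ 0.57228864 -0.19244237  0.117     ] shoulder [ 0.57121018 -0.19140347  0.085     ]
[ 0.59118308 -0.19705052  0.117     ] [ 0.55273289 -0.18687304  0.117     ] 0.03977433526626151 -14.825776614537615
(np.float64(313.47183303558376), np.float64(203.0121600723847))
```

View pics/w1c.png

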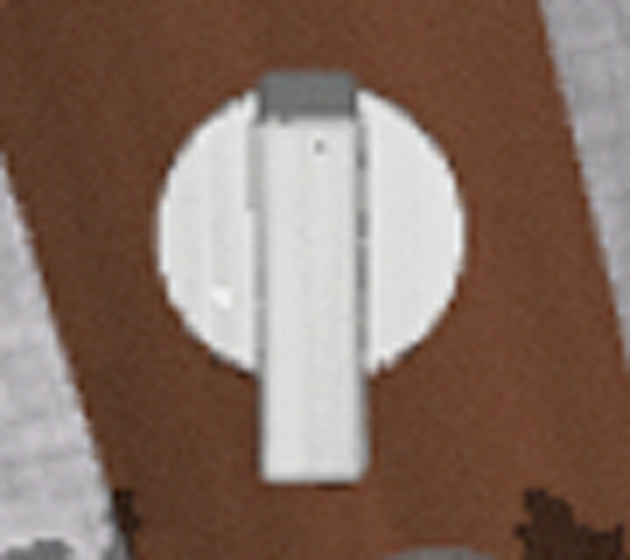

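The crop shows the wing's top face centred at about (314.5,198), measured 41 mm long against 42 mm given. It agrees with the shoulder circle at (314.3,188), so the axis is at about (0.5715,-0.192) and the wing at -14.8°. I'll grasp and lift it.

Run:
```python
from h import *
o=down(np.radians(-104.8))
ctrl.move_pose([.5715,-.192,.16],o)
ctrl.move_straight([.5715,-.192,.0968],.08)
print(ctrl.get_wrist_force(),ctrl.get_ee_pos())
ctrl.set_gripper(0.0,effort=60)
print("gap",ctrl.get_finger_gap()*85,ctrl.get_gripper_force(),ctrl.get_wrist_force())
ctrl.move_straight([.5715,-.192,.26],.12)
print("gap",ctrl.get_finger_gap()*85,ctrl.get_wrist_force(),ctrl.get_ee_pos(),ctrl.get_time())
for i in range(0,360,30):
    q=ctrl.inverse_kinematics([.557,.128,.26],down(np.radians(i))); print(i,None if q is None else q[5].round(2),end="; ")
```

```text
[-0.54204656  0.10528809  0.37341559] [ 0.57174497 -0.19210517  0.09718212]
gap 11.048073731662967 58.89318645000458 [0.72699536 0.99507147 4.80629271]
gap 10.905833632322551 [ 0.95799072 -0.40560617 -0.53152413] [ 0.57129742 -0.19191424  0.25927057] 6.8083
0 0.11; 30 -0.41; 60 -0.94; 90 -1.46; 120 -1.98; 150 -2.51; 180 None; 210 None; 240 2.2; 270 1.68; 300 1.16; 330 0.63;
```

Run:
```python
from h import *
ctrl.move_pose([.587,.076,.255],down(np.radians(120)))
ctrl.wait(.2)
p=ctrl.get_ee_pos();r=ctrl.get_tool_rot();w=ctrl.grab_frame("wrist")
cv2.imwrite("pics/w2.png",w["frame"][:,:,::-1]); print(p,ctrl.get_q()[5],ctrl.get_time(),"well",wproj(w,[.5585,.128,.075],p,r))
tip=p+np.array([0,0,-.0168-.0705]);print("tip",wproj(w,tip,p,r))
np.savez("w2.npz",p=p,r=r,K=w["camera_matrix"],M=w["mount"],im=w["frame"])
```

```text
[0.58699517 0.0758723  0.25498813] -2.0771099935109283 9.975 well (np.float64(370.4490436705752), np.float64(180.5222624397774))
tip (np.float64(314.2511100838329), np.float64(205.57626786430464))
```

View pics/w2.png

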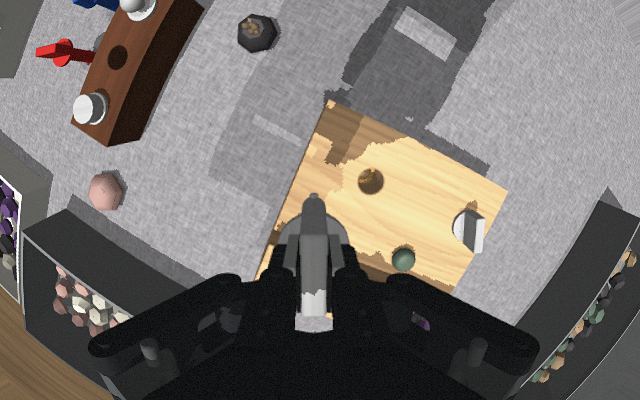

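Run:
```python
from h import *
d=np.load("w2.npz"); im=d["im"][:,:,::-1]
a=cv2.resize(im[155:210,340:400],None,fx=6,fy=6,interpolation=cv2.INTER_CUBIC); b=cv2.resize(im[185:340,280:350],None,fx=6*330/930,fy=6*330/930,interpolation=cv2.INTER_CUBIC)
b=cv2.resize(im[185:285,275:355],None,fx=5,fy=5,interpolation=cv2.INTER_CUBIC)
H=np.zeros((500,770,3),np.uint8);H[:a.shape[0],:360]=a;H[:,365:765]=b
cv2.imwrite("pics/w2c.png",H)
g=cv2.cvtColor(im,6)[155:210,340:400]; m=(g<110).astype(np.uint8)
cs,_=cv2.findContours(m,0,1)
for c in cs:
    if cv2.contourArea(c)>200: print(cv2.contourArea(c),cv2.boundingRect(c),cv2.fitEllipse(c))
```

```text
383.0 (18, 14, 25, 25) ((31.212717056274414, 26.905855178833008), (21.223846435546875, 24.705965042114258), 40.202579498291016)
```

View pics/w2c.png

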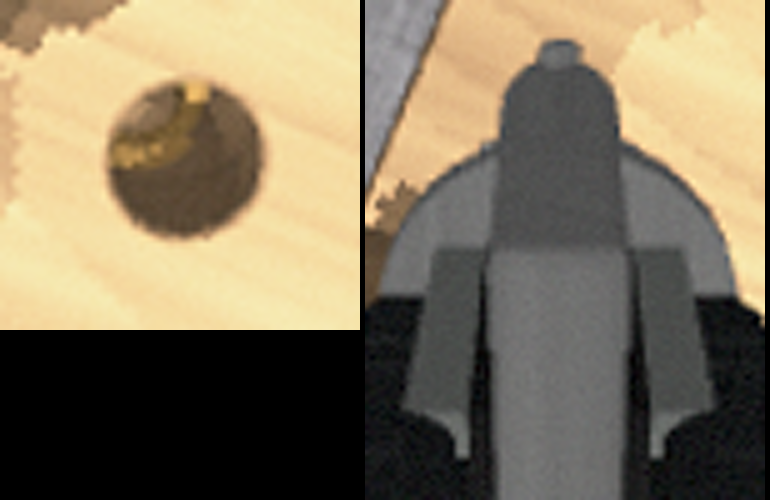

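Run:
```python
from h import *
d=np.load("w2.npz"); f=dict(camera_matrix=d["K"],mount=d["M"]); p,r=d["p"],d["r"]
o,k=wray(f,370.4,181.1,p,r); print("well",o+k*(.075-o[2])/k[2])
for du,dv in ((13,0),(-13,0),(0,13),(0,-13)):
    o,k=wray(f,370.4+du,181.1+dv,p,r); print(np.linalg.norm((o+k*(.075-o[2])/k[2])[:2]-(.5587,.1279)).round(4),end=" ")
T=R.from_rotvec(r); 
for x in (.0128,.0088): print("stub pred",x,wproj(f,p+T.apply([x,0,.0168+.061]),p,r))
for x in (0,.021,-.021): print("wing top",wproj(f,p+T.apply([x,0,.0168-.037]),p,r))
print("shank edge",[wproj(f,p+T.apply([0.002,s*.0088,.0168+.0615]),p,r) for s in (1,-1)])
```

```text
well [0.55905358 0.12828934 0.075     ]
0.0143 0.0138 0.0147 0.0134 stub pred 0.0128 (np.float64(314.28090899662163), np.float64(192.32344545871265))
stub pred 0.0088 (np.float64(314.2824079457225), np.float64(197.7441686242877))
wing top (np.float64(314.8216307183379), np.float64(280.1663769260672))
wing top (np.float64(314.8628193540865), np.float64(235.1679878306112))
wing top (np.float64(314.7694100988382), np.float64(318.4949509361275))
shank edge [(np.float64(326.47839912404635), np.float64(206.61114204239152)), (np.float64(302.0851226859888), np.float64(206.63402067403896))]
```

Both points check out:
- **Well:** at (370.4,181.1), radius about 14 mm as given, at about (.559,.128), and all three cameras agree.
- **Held screw:** its stub and wing sit within about 0.5 mm of where they should be.

I'll do a guarded descent.

```bash
cat >> h.py <<'E'
def guarded(xy,z1,step=.003,fmax=6,v=.06,F0=None):
    F0=ctrl.get_wrist_force() if F0 is None else F0
    z=ctrl.get_ee_pos()[2]
    while z>z1+1e-6:
        z=max(z-step,z1); ctrl.move_straight([*xy,z],v)
        F=ctrl.get_wrist_force()-F0
        if np.linalg.norm(F)>fmax: print("contact",ctrl.get_ee_pos(),F.round(1)); return True
    print("reached",ctrl.get_ee_pos(),F.round(1)); return False
E
python3 - <<'E'
from h import *
xy=[.5588,.1281]; o=down(np.radians(120))
ctrl.move_pose([*xy,.20],o); ctrl.wait(.3)
F0=ctrl.get_wrist_force(); np.save("F0.npy",F0); print(F0,ctrl.get_ee_pos(),ctrl.get_time())
ctrl.move_straight([*xy,.158],.1)
if not guarded(xy,.108,F0=F0): guarded(xy,.098,step=.0008,fmax=5,F0=F0)
print(ctrl.get_wrist_torque(),ctrl.get_time())
E
```

```text
[ 0.59332021  0.81122998 -0.94793453] [0.55933212 0.12755386 0.20061898] 10.6917
reached [0.55874532 0.12808975 0.10786817] [-0.5 -0.5 -1.6]
contact [0.55895295 0.1281591  0.1020298 ] [-2.4  0.7  7.2]
[ 0.43051859  0.44409013 -0.00451055] 17.5083
```

Contact is at TCP z 0.102, which matches the shoulder standing 10 mm up, so the stubs are on the face. Now I'll press lightly and turn clockwise.

Run:
```python
from h import *
xy=[.5588,.1281]; F0=np.load("F0.npy"); a=120.; z=ctrl.get_ee_pos()[2]-.0003
fz=lambda:(ctrl.get_wrist_force()-F0)[2]
t0=ctrl.get_time(); caught=False; log=[]
while a>-5 and ctrl.get_time()<t0+25:
    a-=3; ctrl.move_pose([*xy,z],down(np.radians(a)))
    f=fz(); n=0
    while f<4 and n<8:      # force gone: follow down gently without turning
        z-=.0006; n+=1; ctrl.move_straight([*xy,z],.03); f=fz()
    if f>10: z+=.0003
    zz=ctrl.get_ee_pos()[2]; log.append((a,round(zz*1e3,1),round(f,1),n))
    if f>25: print("high force"); break
    if zz<.0990: caught=True; break
print(log,caught,ctrl.get_time(),ctrl.get_wrist_torque(),(ctrl.get_wrist_force()-F0).round(1),ctrl.get_q()[5])
```

```text
[(117.0, np.float64(102.2), np.float64(7.8), 0), (114.0, np.float64(102.2), np.float64(7.7), 0), (111.0, np.float64(102.3), np.float64(7.0), 0), (108.0, np.float64(102.3), np.float64(7.3), 0), (105.0, np.float64(102.3), np.float64(7.2), 0), (102.0, np.float64(102.3), np.float64(7.4), 0), (99.0, np.float64(102.2), np.float64(7.2), 0), (96.0, np.float64(102.2), np.float64(7.1), 0), (93.0, np.float64(102.3), np.float64(7.8), 0), (90.0, np.float64(102.3), np.float64(7.9), 0), (87.0, np.float64(102.2), np.float64(7.2), 0), (84.0, np.float64(102.3), np.float64(7.5), 0), (81.0, np.float64(102.2), np.float64(6.5), 0), (78.0, np.float64(102.3), np.float64(7.2), 0), (75.0, np.float64(102.2), np.float64(6.5), 0), (72.0, np.float64(102.2), np.float64(6.7), 0), (69.0, np.float64(102.3), np.float64(7.3), 0), (66.0, np.float64(102.3), np.float64(6.9), 0), (63.0, np.float64(102.3), np.float64(6.9), 0), (60.0, np.float64(102.3), np.float64(7.4), 0), (57.0, np.float64(102.2), np.float64(7.4), 0), (54.0, np.float64(102.3), np.float64(7.0), 0), (51.0, np.float64(102.3), np.float64(7.6), 0), (48.0, np.float64(102.3), np.float64(8.6), 0), (45.0, np.float64(102.3), np.float64(6.9), 0), (42.0, np.float64(102.3), np.float64(7.1), 0), (39.0, np.float64(102.3), np.float64(7.1), 0), (36.0, np.float64(102.2), np.float64(6.4), 0), (33.0, np.float64(102.2), np.float64(5.3), 0), (30.0, np.float64(102.0), np.float64(4.1), 0), (27.0, np.float64(101.6), np.float64(6.2), 1), (24.0, np.float64(101.4), np.float64(5.2), 0), (21.0, np.float64(100.9), np.float64(6.4), 1), (18.0, np.float64(96.0), np.float64(5.4), 8)] True 28.5083 [ 1.25527748  0.19625089 -0.08029013] [-1.3  5.4  5.4] -0.20655288897876561
```

Run:
```python
from h import *
xy=[.5588,.1281]; F0=np.load("F0.npy"); a=18.; z=ctrl.get_ee_pos()[2]
fz=lambda:(ctrl.get_wrist_force()-F0)[2]
log=[]
for n in range(4):
    if fz()>8: break
    z-=.0004; ctrl.move_straight([*xy,z],.03)
print("seated",ctrl.get_ee_pos(),(ctrl.get_wrist_force()-F0).round(1))
t0=ctrl.get_time()
while a>18-72 and ctrl.get_time()<t0+18:
    f=fz()
    a-=3; z-=(.0002 if f<10 else 0)+(.0003 if f<4 else 0); z+=.0004*(f>16)
    ctrl.move_pose([*xy,z],down(np.radians(a)))
    f=fz(); T=ctrl.get_wrist_torque()[2]; log.append((a,round(float(ctrl.get_ee_pos()[2])*1e3,1),round(float(f),1),round(float(T),2)))
    if f>28 or abs(T)>1.2: print("stop"); break
print(log,ctrl.get_time(),(ctrl.get_wrist_force()-F0).round(1),ctrl.get_finger_gap()*85)
```

```text
seated [0.55905818 0.12842791 0.09583637] [-1.5  5.1 10.5]
[(15.0, 95.6, 7.6, -0.07), (12.0, 95.5, 7.2, -0.05), (9.0, 95.2, 7.1, -0.05), (6.0, 95.0, 7.1, -0.06), (3.0, 94.8, 6.9, -0.1), (0.0, 94.6, 7.7, -0.05), (-3.0, 94.4, 6.5, 0.01), (-6.0, 94.2, 6.2, 0.04), (-9.0, 94.0, 6.6, -0.01), (-12.0, 93.8, 6.4, -0.01), (-15.0, 93.5, 6.0, -0.07), (-18.0, 93.4, 5.9, 0.06), (-21.0, 93.1, 5.5, 0.02), (-24.0, 92.9, 5.7, -0.01), (-27.0, 92.7, 6.4, -0.08), (-30.0, 92.5, 5.6, -0.01), (-33.0, 92.4, 6.5, 0.0), (-36.0, 92.4, 6.6, 0.0), (-39.0, 92.4, 8.1, -0.03), (-42.0, 92.4, 10.8, -0.02), (-45.0, 92.3, 10.8, -0.01), (-48.0, 92.3, 11.0, 0.03), (-51.0, 92.4, 9.7, 0.01), (-54.0, 92.3, 11.8, -0.02)] 35.0083 [ 0.4  6.  11.8] 11.103126637823362
```

It's on the wood: 10.0 mm below face contact, and z has stopped falling. I'll snug it a little, release, retreat and check.

Run:
```python
from h import *
xy=[.5588,.1281]; a=-54.; z=ctrl.get_ee_pos()[2]
while a>-66:
    a-=3; ctrl.move_pose([*xy,z],down(np.radians(a))); T=ctrl.get_wrist_torque()[2]; print(a,T.round(2),ctrl.get_ee_pos()[2].round(4))
    if abs(T)>.5: break
ctrl.set_gripper(0.6); p=ctrl.get_ee_pos()
ctrl.move_straight([p[0],p[1],.20],.08); ctrl.wait(.4)
p=ctrl.get_ee_pos();r=ctrl.get_tool_rot();w=ctrl.grab_frame("wrist");s=ctrl.grab_frame("side")
b=cv2.resize(s["frame"][120:230,215:350,::-1],None,fx=2.9,fy=2.9,interpolation=2)
A=w["frame"][90:300,150:550,::-1]; H=np.zeros((A.shape[0]+b.shape[0],400,3),np.uint8);H[:A.shape[0]]=A;H[A.shape[0]:,:b.shape[1]]=b[:,:400]
cv2.imwrite("pics/end.png",H)
print(ctrl.get_time(),ctrl.get_wrist_force(),"wing top",[wproj(w,[.559,.1283,.112],p,r),"shoulder",wproj(w,[.559,.1283,.080],p,r)])
```

```text
-57.0 0.05 0.0924
-60.0 0.0 0.0924
-63.0 0.09 0.0924
-66.0 0.16 0.0923
38.475 [ 0.15667218 -0.39473752  0.10439252] wing top [(np.float64(312.3165329270206), np.float64(203.82348533146447)), 'shoulder', (np.float64(312.42885236263646), np.float64(192.88191636328563))]
```

View pics/end.png

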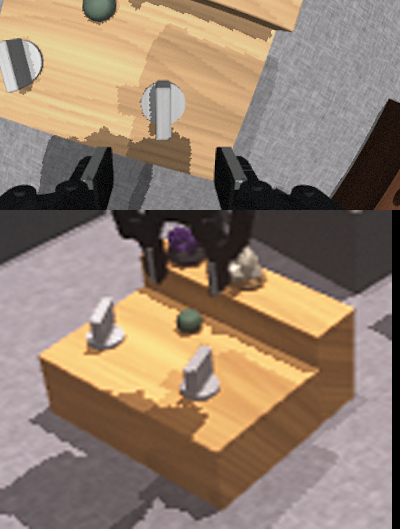

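The shoulder is at full-image pixel (313,192) against a predicted (312.4,192.9). The screw is upright and flush like its neighbour, the gripper is clear, and the pebble and minerals are in place. Handing in.

```bash
python3 -c "
from bench import ctrl
print(ctrl.job_done())"
```

```text
the job is handed in; nothing more can be done
None
```

The steel wing screw is screwed home in the riser's well, upright with its shoulder on the wood and released; I handed the job in at about 38 s, but no verdict came back.

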